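Raise the cutters to the upper focus station with the gate lever

ROBOT

A 6-joint arm with a two-finger parallel gripper is mounted at the origin on a cart in front of the work surface, level with it; the furniture and walls round the work are solid. World frame = base frame: x ahead of the robot, y to its left, z up, the work surface at z = 0. Lengths are in mm, angles in degrees, forces in N, time in s.
With the tool pointing down it reaches from about 350 to 850 mm from the base axis. Payload 8.1 kg.
Tool frame: the origin (TCP) lies at the very end of the fingers, on their centre line; the grasp point (between the pads) lies 19 mm behind it; z points along the fingers, y is the line along which they close (so a half turn about z gives the same grasp; the last joint's range is limited). The gripper opens to 85 mm and grips with 20 to 120 N. Pads are 22 mm wide; open, the fingers measure 114 mm over their backs; the gripper's body (76 mm by 85 mm) begins 54 mm behind the grasp point. The pads swing forward as they close: fully open they stand 13 mm farther back than shut.
Start: joints at [60.08, 7.471, 85.268, -0, 87.261, -4.893], TCP at [253.805, 543.68, 231.292] pointing down, gripper open.
Joint ranges: [-169.43, 169.43], [-51.17, 129.36], [1.28, 143.12], [-76.62, 256.62], [0, 156.53], [-152.29, 152.29]. Speed limits (degrees/s): [136.94, 136.94, 159.86, 180, 180, 180].

INTERFACE

Orientations are given as [roll, pitch, yaw] about the fixed x, y, z axes, in that order (R = Rz(yaw) Ry(pitch) Rx(roll)).
In Python, from bench import sense, eyes, job, models gives the robot as it stands. The module is installed in compiled form; this text tells all that it offers.
- The arm moves only by the tool apply_moves, never from a script. Its argument "rows" is a list of rows, each a list of 6 numbers: the shift along the tool's x, y, z in mm, then the turn, a rotation vector about the tool's x, y, z in rad. In form: [[dx, dy, dz, rx, ry, rz], ...]. A call has exactly 5 rows; each row shifts and turns the commanded pose from where the row before left it, along the tool's axes as they then stand; what a row does not reach is not made up. A row lasts 1/8 s, in which the tool goes at most 62.5 mm and 10.7 degrees, less where a joint would pass 70% of its speed; a pose out of reach is approached as far as the arm can. A call is refused whole if a number of a shift passes 62.5 or a number of a turn 0.188, either way. A call with a gripper value outside its range is refused whole. "fingers" is the finger opening in mm, from 0 to 85.4, set as the call begins (left out, the last holds). The fingers move at their own pace and stop on an object; "grip_force" is the grip in N (left out, the last holds). Time passes only in rows, so rows that do not move let the fingers close, or fill a call up. It gives the time, the measured TCP pose, the force, the opening and the grip force at its end, in the units of the state.
- sense(): the state, without advancing time (a new reading comes with each control period).
- eyes.snapshot(name): name is "side" or "top"; returns (picture, depth): 384x512x3 uint8, red, green, blue; 384x512 float32, mm along the optical axis (not along the pixel's ray), 0 where there is no reading.
- eyes.get_calibration(name): a dict with "intrinsics" (3x3 intrinsics, pixels), "D" ([k1, k2, p1, p2, k3] as OpenCV has them; the pictures are not rectified), "R" (3x3) and "t" (3): a world point X has camera coordinates R X + t. Camera axes: x right, y down, z forward; pixel columns grow to the right and rows downward; lengths in mm; the calibration is good to about 2 mm. A picture is of the moment at which its call begins. get_calibration takes no time and is no camera call.
- job.hand_in(): hands the job in; it is judged then, once.
Trained networks look in the newest picture that a camera, given by its name, has taken for a name from the list of things; names that differ only in an ending like _2 or _b are one class to them, and where a whole thing is asked for, a point or a joint stands for the part that bears it (a point fixed in the world has none). Each returns a list of dicts, best first, with "confidence" (0 to 1); they miss things now and then, are a little off and sometimes report something else, mostly with a low value. They report only what shows in the picture. A call takes as long as a camera call.
- models.boxes_of(name, camera): "xyz" ([x, y, z] in mm, in world coordinates, good to about 4 mm: the middle of the surface that is visible of it).
- models.cut_out(name, camera): "pixels" (384x512 bool, what is visible of it).
- models.place_of(name, camera): "xyz" ([x, y, z] in mm, in world coordinates, good to about 4 mm: a listed point, or the origin of a listed thing).
The state is a dict: "time": time; "joint_pos": joint angles; "qd": joint speeds; "joint_efforts": joint torques, N m; "tool_pos": TCP position; "tcp_rot": TCP orientation; "ft_force": force on the tool from outside, world axes, zero at the start; "wrist_torque": the same for the moment, N m; "finger_gap": finger opening in mm; "grip_force": force on a finger pad.
Only numpy, scipy, OpenCV 4.12 (cv2) and the standard library are available. Lean on these libraries where they do the work, as an engineer would, in place of code of your own. Each camera call takes 0.05 s, during which the arm holds its last target. There are 200 camera calls.

TASK

Raise the strip of green-capped cutters to the laser's upper focus station: take the red-knobbed lever of the lift stage from its parked end at the right, leftwards through the zigzag gate, across to the near lane, on to the left and across again to the far lane, and leave it resting in that last notch. The gate plate has been re-clamped, so feel for each gap instead of forcing the lever against the gate. Keep the cutters standing on the lift table, and leave everything else on the desk where it is.

Things in the scene. Friction and masses are not known exactly. Their poses are not given: they have to be found in the camera images.
- focus_stage: fixed lift stage on a 120 x 180 mm base. At the robot's end a blue gate housing (60 mm deep, 116 mm wide, top 112.5 mm high), behind it the low lift table. Origin at the base's underside, straight below the lever's pivot; x points from the housing to the lift table (far), y to the stage's left, z up. On the housing lies a 5 mm steel gate plate with a zigzag slot for the 8 mm lever.
- lever_pivot (a point): the point 35 mm above the stage's origin about which the lever swings: left-right (leftwards raises the table) and near-far. Axes as the stage.
- gate_middle (a point): middle of the gate plane, 80 mm above the pivot, where the slot guides the lever; gate sizes are measured there, x and y as the stage. The parked lever stands in the far lane at y = -31 mm. The gate plate as a whole is clamped anywhere from 8 mm right to 8 mm left of its middle position, which shifts all fingers, gaps and notches alike. This point does not shift with it.
- far_lane (a point): centre line of the far lane, x = +8 mm, 6 mm of play across. It is ended by a finger from the far side, which the lever coming from the right meets at y = -6.5 mm (plate in its middle). Up to 4.5 mm short of that the lever can cross by a gap to the near lane. On that finger's left flank, behind a 3 mm lip at its tip, is the last notch: it holds the lever in the far lane at y = +11 mm.
- near_lane (a point): centre line of the near lane, x = -8 mm, 6 mm of play across. It starts at the right with a like notch (lever at y = -14 mm, plate in its middle) and is ended by a finger from the near side, which the lever meets at y = +18.5 mm. Up to 4.5 mm short of that the lever can cross by a gap back to the far lane.
- lever_knob (a point): centre of the red ball knob, 28 mm in diameter, on the lever's end, 125 mm from the pivot. The table's weight draws the lever back to the right with 2 to 5 N at the knob; near-far it moves freely and stays. The gate stops it hard; over 80 N between lever and gate (50 N at the knob) counts as forcing.
- lift_table (a joint): height of the lift table above its parked position, m. Follows the lever: 0 parked, about 0.014 as the lever meets the far finger, 0.019 to 0.029 with the lever in its last notch, depending on where the plate is clamped.
- cutter_strip: yellow foam strip with four green-capped cutters, 22 x 90 x 39 mm, standing loose on the lift table along y between two low rails; origin at the centre of its underside, 82 mm ahead of the stage's origin, z up.
- caliper: digital caliper lying left of the stage, 70 x 210 x 16 mm; bystander. Origin at the centre of its underside.
- insert_box: grey plastic insert box, shut, 68 x 100 x 26 mm, at the far left; bystander. Origin at the centre of its underside.
- tube_bundle_02: blue-footed bundle of tool tubes, 106 x 65 x 77 mm, at the left; bystander. Origin at the centre of its underside.
- tube_bundle_03: the same, front row nearest the stage; bystander.
- tube_bundle_08: the same, back row nearest the stage; bystander.

How it is judged (in metres and radians):
On the way:
1. the lever has crossed into the near lane (x of lever_knob in the frame of focus_stage below -0.0085 m), for 0.1 s.
At the end, for the whole second after the job is handed in: The lever, let go, rests in the far lane beyond the far finger (knob over 8.5 mm to the far side), the table still and held at least 17.5 mm up, the cutter strip upright (within 0.12 rad) on it within 12 mm in x and 20 mm in y of the table's middle (x of lever_knob in the frame of focus_stage above 0.0085 m and value of joint lift_table above 0.0175 m and velocity of joint lift_table below 0.004 m/s and z of cutter_strip in the frame of focus_stage above 0.0525 m and x of cutter_strip in the frame of focus_stage between 0.07 and 0.094 m and y of cutter_strip in the frame of focus_stage between -0.02 and 0.02 m and angle between cutter_strip's own z axis and vertical below 0.12 rad); the robot touches nothing.
It fails at once if the lever is forced: over 80 N between its shaft and the gate plate (contact force between lever_c0 and gate_plate above 80 N).
It fails at once if the cutter strip is tipped over (angle between cutter_strip's own z axis and vertical above 0.5 rad).
It fails at once if a bystander is shoved more than 20 mm (distance of any of caliper, insert_box, tube_bundle_02, tube_bundle_03, tube_bundle_08 from where it was at the start of the episode above 0.02 m).
It also fails if it takes over 38 s, if anything falls off the work surface, if the arm or the gripper's body presses on something with over 40 N, if the wrist force passes 120 N, or if a joint passes its speed limit or range.

## Working session

There is one attempt and no reset: what is moved stays moved. The work goes in short steps, Python scripts to look and compute and a tool call to move; the robot and the scene stay as the last step left them, time stands still between calls to the robot, and variables do not carry over. Pictures are saved under pics/ and viewed, at most 10 in all, crops included, and the job is handed in when it is done.

Besides the shell and the picture viewer there is one more tool, called after ">>>" as a command line: name --pt "numbers of a row" for each row, then --argument value for the rest. apply_moves: Moves the arm, as the interface text tells. Its arguments: {"type":"object","properties":{"rows":{"type":"array"},"fingers":{"type":"number"},"grip_force":{"type":"number"}},"required":["rows"]}

```bash
mkdir -p pics
cat > h.py <<'E'
import numpy as np, cv2
from bench import sense, eyes, job, models
def cal(n):
    c=eyes.get_calibration(n); return [np.array(c[k],float) for k in("intrinsics","D","R","t")]
def unproj(n,px,d):
    K,D,R,t=cal(n); u=cv2.undistortPoints(np.array(px,float).reshape(-1,1,2),K,D)[:,0]
    c=np.c_[u,np.ones(len(u))]*np.array(d,float).reshape(-1,1); return (c-t.ravel())@R
E
python3 - <<'E'
from h import *
s=sense();print(s)
for n in("side","top"):
    p,d=eyes.snapshot(n);cv2.imwrite(f"pics/{n}0.png",p[:,:,::-1])
    for m in("lever_knob","lever_pivot","gate_middle","focus_stage","cutter_strip","caliper","tube_bundle_03"):
        r=models.place_of(m,n)
        print(n,m,[(np.round(q["xyz"],1).tolist(),round(q["confidence"],2)) for q in r[:2]])
    m=models.cut_out("lever_knob",n)
    if m:
        ys,xs=np.nonzero(m[0]["pixels"]);print(len(xs),xs.mean(),ys.mean()); w=unproj(n,np.c_[xs,ys],d[ys,xs]);print(np.median(w,0),w.min(0),w.max(0))
    K,D,R,t=cal(n);print("cam",-R.T@t)
print(sense()["time"])
E
```

```text
{'time': 0.0, 'joint_pos': array([ 6.00794046e+01,  7.51401810e+00,  8.53303312e+01,  9.03234902e-04,
        8.72603497e+01, -4.89257748e+00]), 'qd': array([ 0.0011726 ,  0.0985071 , -0.03814415,  0.02444022, -0.01905772,
       -0.05428286]), 'joint_efforts': array([-4.05731262e-04, -5.69374466e+01, -5.00566077e+01, -1.45294480e-04,
        1.45389672e-02, -3.09011091e-05]), 'tool_pos': array([253.53276014, 543.19846853, 230.24570155]), 'tcp_rot': array([-1.79895759e+02, -9.82837955e-03,  1.54971929e+02]), 'ft_force': array([-0.21460578, -0.2474708 , -0.78937787]), 'wrist_torque': array([-0.04689886,  0.03959387, -0.0230161 ]), 'grip_force': 0.0, 'finger_gap': 85.21975119291638}
side lever_knob [([442.4, -162.5, 153.9], 0.43)]
side lever_pivot []
side gate_middle [([437.2, -111.7, 117.5], 0.67)]
side focus_stage [([437.6, -109.2, 9.6], 0.69)]
side cutter_strip [([519.0, -129.8, 40.6], 0.82), ([471.0, 123.1, -2.0], 0.21)]
side caliper [([472.2, 122.1, -2.6], 0.79)]
side tube_bundle_03 [([433.9, 296.5, -3.8], 0.89), ([546.3, 243.2, -4.1], 0.6)]
cam [ 404.90358322 -805.08188703  851.47017242]
top lever_knob [([442.3, -159.2, 155.1], 0.48)]
top lever_pivot [([441.1, -110.8, 34.5], 0.65), ([442.7, -159.2, 153.3], 0.64)]
top gate_middle [([431.9, -114.2, 120.7], 0.66)]
top focus_stage [([436.7, -113.0, 0.3], 0.65)]
top cutter_strip [([518.7, -131.5, 36.4], 0.54)]
top caliper [([467.2, 117.8, 0.2], 0.63), ([436.8, -115.1, 118.2], 0.41)]
top tube_bundle_03 [([546.7, 240.2, 0.7], 0.89), ([438.5, 291.5, -2.1], 0.84)]
208 385.2355769230769 198.17307692307693
[ 438.27611408 -151.27528253  160.62813532] [ 425.86017178 -232.91769562    1.59423212] [ 482.79644176 -116.45864362  170.59777266]
cam [304.9795788  135.89922908 950.13586199]
0.9
```

View pics/side0.png

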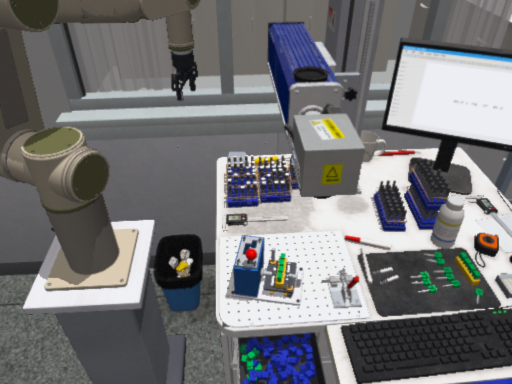

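View pics/top0.png

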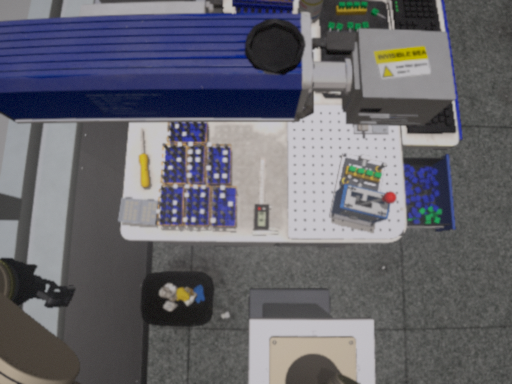

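The side view shows the red knob at (251,254) on the blue housing with the cutters at (282,265). The top view shows the knob at (390,197) on the stage's right side, the stage turned about -13°, and the laser head at (400,75). Next I measure the yaw and the obstacles.

```bash
cat >> h.py <<'E'
from scipy.spatial.transform import Rotation as Ro
def plan(tgt,yaw,n,start=None):
    s=sense(); p=np.array(s["tool_pos"] if start is None else start,float); y0=s["tcp_rot"][2]
    R=Ro.from_euler("xyz",[180,0,y0],degrees=True); dy=(yaw-y0+180)%360-180
    for i in range(n):
        d=R.inv().apply((np.array(tgt)-p)/n); rz=-np.radians(dy)/n
        print(np.round(d,1).tolist()+[0,0,round(rz,4)]); R=R*Ro.from_rotvec([0,0,rz])
E
python3 - <<'E'
from h import *
vv,uu=np.mgrid[0:384,0:512]
for n in("side","top"):
    p,d=eyes.snapshot(n); w=unproj(n,np.c_[uu.ravel(),vv.ravel()],d.ravel()); c=p.reshape(-1,3).astype(int)
    ok=d.ravel()>0
    near=ok&(abs(w[:,0]-437)<90)&(abs(w[:,1]+112)<100)
    red=near&(c[:,0]>130)&(c[:,1]<70)&(c[:,2]<70)&(w[:,2]>130)
    print(n,"red",red.sum(),uu.ravel()[red].mean(),vv.ravel()[red].mean(),w[red].mean(0),w[red].max(0))
    for lo,hi in((105,124),):
        q=near&(w[:,2]>lo)&(w[:,2]<hi); r=cv2.minAreaRect(w[q][:,:2].astype(np.float32)); print(q.sum(),r,np.median(w[q],0))
    m=models.cut_out("cutter_strip",n)
    if m:
        k=m[0]["pixels"].ravel()&near&(w[:,2]>50); print("strip",cv2.minAreaRect(w[k][:,:2].astype(np.float32)),w[k].mean(0))
    o=ok&(w[:,0]>150)&(w[:,0]<620)&(w[:,1]>-300)&(w[:,1]<350)&(w[:,2]>100)
    for x in range(150,620,60):
        print(x,[int(w[o&(abs(w[:,0]-x-30)<30)&(abs(w[:,1]-y-30)<30)][:,2].max(initial=0)) for y in range(-300,360,60)])
    if n=="top":rt=(uu.ravel()[red].mean(),vv.ravel()[red].mean())
    else: rs=(uu.ravel()[red].mean(),vv.ravel()[red].mean())
P=[];X=[]
for n,px in(("side",rs),("top",rt)):
    K,D,R,t=cal(n);P.append(np.c_[R,t.ravel()]);X.append(cv2.undistortPoints(np.array([[px]],float),K,D)[0].T)
h=cv2.triangulatePoints(P[0],P[1],X[0],X[1]);print("tri",(h[:3]/h[3]).ravel())
E
```

```text
side red 77 250.67532467532467 253.15584415584416 [ 439.26812005 -162.77387208  163.8001468 ] [ 451.79718623 -150.68802896  170.00893912]
669 ((437.9029846191406, -114.2373046875), (119.2790298461914, 60.29609680175781), 76.56607818603516) [ 432.87654657 -134.8100211   120.22109861]
strip ((518.1697387695312, -129.624755859375), (89.75176239013672, 21.769338607788086), 77.43486022949219) [ 514.70286906 -143.06994432   67.98688453]
150 [0, 0, 0, 0, 0, 0, 0, 0, 632, 633, 619]
210 [0, 0, 0, 0, 0, 0, 0, 0, 0, 0, 610]
270 [0, 0, 0, 0, 0, 0, 0, 0, 0, 0, 0]
330 [0, 0, 0, 0, 0, 0, 0, 0, 0, 0, 0]
390 [0, 0, 170, 126, 120, 0, 0, 0, 0, 0, 0]
450 [0, 0, 164, 127, 116, 0, 0, 0, 0, 0, 0]
510 [0, 0, 445, 445, 446, 373, 486, 487, 473, 473, 474]
570 [0, 0, 447, 447, 447, 428, 488, 488, 473, 474, 474]
top red 73 389.36986301369865 196.986301369863 [ 438.54553301 -153.52236392  166.25019467] [ 448.01458944 -145.13643943  171.54633813]
893 ((436.2075500488281, -114.22392272949219), (117.73700714111328, 62.016693115234375), 76.86389923095703) [ 430.44028613 -109.07335231  120.71757429]
strip ((514.464599609375, -125.19142150878906), (87.21199798583984, 26.500450134277344), 85.26453399658203) [ 514.02119425 -126.88448751   68.40328035]
150 [0, 0, 0, 0, 0, 0, 0, 0, 0, 0, 654]
210 [0, 0, 0, 0, 0, 0, 0, 0, 0, 0, 654]
270 [0, 0, 0, 0, 0, 0, 0, 0, 0, 0, 0]
330 [0, 0, 0, 0, 0, 0, 0, 0, 0, 0, 0]
390 [0, 0, 171, 128, 120, 0, 0, 0, 0, 0, 0]
450 [0, 0, 164, 127, 118, 0, 0, 0, 0, 0, 0]
510 [0, 0, 446, 447, 447, 466, 489, 489, 475, 475, 475]
570 [0, 0, 448, 448, 448, 428, 490, 490, 475, 476, 476]
tri [ 439.81546272 -156.79446421  157.43354983]
```

Run:
```python
from h import *
plan([440,-158,200],76.8,15,)
vv,uu=np.mgrid[0:384,0:512]
for n in("side","top"):
    p,d=eyes.snapshot(n); w=unproj(n,np.c_[uu.ravel(),vv.ravel()],d.ravel());q=(d.ravel()>0)&(abs(w[:,1]+100)<150)&(w[:,2]>200)&(w[:,0]>450)&(w[:,0]<700)
    print(n,w[q].min(0),[round(w[q&(abs(w[:,2]-z)<20)][:,0].min(initial=999)) for z in range(200,480,40)])
```

```text
[-31.0, -37.1, 2.1, 0, 0, np.float64(0.091)]
[-34.3, -34.2, 2.1, 0, 0, np.float64(0.091)]
[-37.2, -30.9, 2.1, 0, 0, np.float64(0.091)]
[-39.9, -27.4, 2.1, 0, 0, np.float64(0.091)]
[-42.2, -23.7, 2.1, 0, 0, np.float64(0.091)]
[-44.2, -19.7, 2.1, 0, 0, np.float64(0.091)]
[-45.8, -15.6, 2.1, 0, 0, np.float64(0.091)]
[-47.0, -11.4, 2.1, 0, 0, np.float64(0.091)]
[-47.9, -7.1, 2.1, 0, 0, np.float64(0.091)]
[-48.3, -2.7, 2.1, 0, 0, np.float64(0.091)]
[-48.4, 1.7, 2.1, 0, 0, np.float64(0.091)]
[-48.0, 6.1, 2.1, 0, 0, np.float64(0.091)]
[-47.3, 10.4, 2.1, 0, 0, np.float64(0.091)]
[-46.1, 14.7, 2.1, 0, 0, np.float64(0.091)]
[-44.6, 18.8, 2.1, 0, 0, np.float64(0.091)]
side [ 540.97535097 -169.49344657  290.33054659] [999, 999, 586, 544, 542, 541, 545]
top [ 539.82586799 -167.03759797  327.09021398] [999, 999, 999, 543, 541, 540, 544]
```

>>> apply_moves --pt "-31 -37.1 2.1 0 0 0.091" --pt "-34.3 -34.2 2.1 0 0 0.091" --pt "-37.2 -30.9 2.1 0 0 0.091" --pt "-39.9 -27.4 2.1 0 0 0.091" --pt "-42.2 -23.7 2.1 0 0 0.091" --fingers 60 --grip_force 20

```text
time: 1.82
tool_pos: [316.0, 308.4, 220.9]
tcp_rot: [180.0, 0.0, 128.8]
ft_force: [-0.0, -0.1, 0.7]
finger_gap: 60.1
grip_force: 0.0
```

>>> apply_moves --pt "-44.2 -19.7 2.1 0 0 0.091" --pt "-45.8 -15.6 2.1 0 0 0.091" --pt "-47 -11.4 2.1 0 0 0.091" --pt "-47.9 -7.1 2.1 0 0 0.091" --pt "-48.3 -2.7 2.1 0 0 0.091"

```text
time: 2.45
tool_pos: [378.1, 74.5, 210.6]
tcp_rot: [179.9, 0.0, 102.7]
ft_force: [1.4, -0.6, -0.2]
finger_gap: 60.4
grip_force: 0.0
```

>>> apply_moves --pt "-48.4 1.7 2.1 0 0 0.091" --pt "-48 6.1 2.1 0 0 0.091" --pt "-47.3 10.4 2.1 0 0 0.091" --pt "-46.1 14.7 2.1 0 0 0.091" --pt "-44.6 18.8 2.1 0 0 0.091"

```text
time: 3.08
tool_pos: [440.1, -159.8, 200.0]
tcp_rot: [180.0, 0.0, 76.6]
ft_force: [1.3, 1.1, 0.1]
finger_gap: 60.2
grip_force: 0.0
```

Run:
```python
from h import *
s=sense();print(s["time"],s["tool_pos"],s["tcp_rot"],s["ft_force"],s["finger_gap"])
plan([440,-158,131],76.8,1)
for n in("side","top"):
    p,d=eyes.snapshot(n);cv2.imwrite(f"pics/{n}1.png",cv2.resize(p[150:320,170:450,::-1],None,fx=2.5,fy=2.5))
```

```text
3.075 [ 440.11016716 -159.75024444  199.992625  ] [1.79951003e+02 2.27181643e-03 7.65779100e+01] [1.34945082 1.06432911 0.05959309] 60.184459684637986
[1.7, -0.5, 69.0, 0, 0, np.float64(-0.0039)]
```

View pics/side1.png

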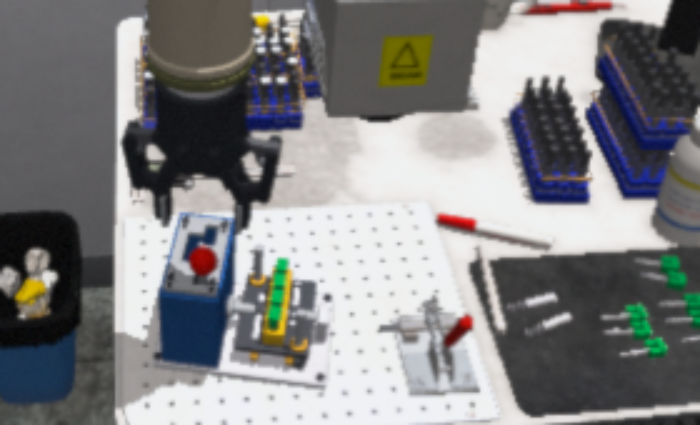

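The open fingers straddle the red knob at (203,262), near and far sides evenly. Tool x now points to the stage's left, and tool y to its far side.

>>> apply_moves --pt "0.5 0 15 0 0 0" --pt "0.5 0 18 0 0 0" --pt "0 0 18 0 0 0" --pt "0 0 12 0 0 0" --pt "0 0 6 0 0 0"

```text
time: 3.8
tool_pos: [439.6, -156.4, 129.6]
tcp_rot: [-179.9, -0.0, 76.8]
ft_force: [-0.4, -0.3, -0.3]
finger_gap: 59.8
grip_force: 0.0
```

>>> apply_moves --pt "0 0 0 0 0 0" --pt "0 0 0 0 0 0" --pt "0 0 0 0 0 0" --pt "0 0 0 0 0 0" --pt "0 0 0 0 0 0" --fingers 20 --grip_force 20

```text
time: 4.42
tool_pos: [440.5, -157.3, 131.4]
tcp_rot: [179.9, 0.0, 76.8]
ft_force: [1.0, -0.0, 2.5]
finger_gap: 26.8
grip_force: 19.9
```

>>> apply_moves --pt "3 0 -1.2 0 0 0" --pt "4 0 -1.5 0 0 0" --pt "4 0 -1.3 0 0 0" --pt "4 0 -1 0 0 0" --pt "3 0 -0.8 0 0 0"

```text
time: 5.05
tool_pos: [444.1, -140.0, 136.8]
tcp_rot: [180.0, 0.1, 76.8]
ft_force: [-1.1, -4.9, -0.1]
finger_gap: 26.9
grip_force: 19.8
```

>>> apply_moves --pt "1 0 -0.2 0 0 0" --pt "1 0 -0.2 0 0 0" --pt "1 0 -0.2 0 0 0" --pt "1 0 -0.2 0 0 0" --pt "1 0 -0.2 0 0 0"

```text
time: 5.68
tool_pos: [445.3, -135.2, 137.7]
tcp_rot: [180.0, 0.1, 76.8]
ft_force: [-1.5, -5.4, 0.4]
finger_gap: 26.4
grip_force: 19.8
```

>>> apply_moves --pt "0.8 0 -0.1 0 0 0" --pt "0.8 0 -0.1 0 0 0" --pt "0.8 0 -0.1 0 0 0" --pt "0.8 0 -0.1 0 0 0" --pt "0.8 0 -0.1 0 0 0"

```text
time: 6.3
tool_pos: [446.3, -131.2, 138.3]
tcp_rot: [180.0, 0.1, 76.8]
ft_force: [-0.9, -4.5, 1.9]
finger_gap: 26.6
grip_force: 19.9
```

>>> apply_moves --pt "0.8 0 -0.1 0 0 0" --pt "0.8 0 -0.1 0 0 0" --pt "0.8 0 -0.1 0 0 0" --pt "0.8 0 -0.1 0 0 0" --pt "0.8 0 -0.1 0 0 0"

```text
time: 6.92
tool_pos: [447.2, -127.3, 138.8]
tcp_rot: [180.0, 0.0, 76.8]
ft_force: [-0.6, -4.8, 1.3]
finger_gap: 26.8
grip_force: 19.9
```

>>> apply_moves --pt "0.8 0 -0.1 0 0 0" --pt "0.8 0 -0.1 0 0 0" --pt "0.8 0 -0.1 0 0 0" --pt "0.8 0 -0.1 0 0 0" --pt "0.8 0 -0.1 0 0 0"

```text
time: 7.55
tool_pos: [448.1, -123.2, 139.2]
tcp_rot: [180.0, 0.0, 76.8]
ft_force: [-0.2, -5.2, 2.0]
finger_gap: 26.4
grip_force: 20.0
```

>>> apply_moves --pt "0.8 0 -0.1 0 0 0" --pt "0.8 0 0 0 0 0" --pt "0.8 0 0 0 0 0" --pt "0.8 0 0 0 0 0" --pt "0.8 0 0 0 0 0"

```text
time: 8.18
tool_pos: [449.1, -119.2, 139.5]
tcp_rot: [180.0, 0.0, 76.8]
ft_force: [-0.5, -4.9, 2.5]
finger_gap: 26.8
grip_force: 20.0
```

>>> apply_moves --pt "0.8 0 0 0 0 0" --pt "0.8 0 0 0 0 0" --pt "0.8 0 0 0 0 0" --pt "0.8 0 0 0 0 0" --pt "0.8 0 0 0 0 0"

```text
time: 8.8
tool_pos: [449.7, -116.5, 139.4]
tcp_rot: [180.0, 0.1, 76.7]
ft_force: [-2.4, -13.7, 3.2]
finger_gap: 26.6
grip_force: 20.0
```

>>> apply_moves --pt "-2.4 0 0 0 0 0" --pt "-2.3 0 0 0 0 0" --pt "0 -2 0 0 0 0" --pt "0 -2.5 0 0 0 0" --pt "0 -2.5 0 0 0 0"

```text
time: 9.43
tool_pos: [442.4, -118.2, 139.6]
tcp_rot: [179.9, 0.0, 76.8]
ft_force: [1.4, -5.4, 6.9]
finger_gap: 26.8
grip_force: 20.4
```

>>> apply_moves --pt "0 -2.5 -0.5 0 0 0" --pt "0 -3 -0.5 0 0 0" --pt "0 -3 0 0 0 0" --pt "0 -3 0 0 0 0" --pt "0 -3 0.2 0 0 0"

```text
time: 10.05
tool_pos: [427.7, -114.7, 140.0]
tcp_rot: [180.0, -0.0, 76.8]
ft_force: [2.4, -5.2, 5.2]
finger_gap: 26.2
grip_force: 20.2
```

>>> apply_moves --pt "0 -2 0 0 0 0" --pt "0 -1.2 0 0 0 0" --pt "2 0 0 0 0 0" --pt "3 0 -0.2 0 0 0" --pt "3 0 -0.1 0 0 0"

```text
time: 10.68
tool_pos: [426.6, -106.5, 140.7]
tcp_rot: [180.0, 0.0, 76.8]
ft_force: [-0.6, -5.1, 7.2]
finger_gap: 26.5
grip_force: 20.1
```

>>> apply_moves --pt "3 0 0 0 0 0" --pt "4 0 0.2 0 0 0" --pt "4 0 0.3 0 0 0" --pt "4 0 0.4 0 0 0" --pt "3 0 0.3 0 0 0"

```text
time: 11.3
tool_pos: [430.3, -88.6, 139.2]
tcp_rot: [-179.9, 0.0, 76.8]
ft_force: [-0.5, -4.2, 5.7]
finger_gap: 26.2
grip_force: 19.2
```

>>> apply_moves --pt "2 0 0.3 0 0 0" --pt "2 0 0.4 0 0 0" --pt "1 0 0.2 0 0 0" --pt "0.8 0 0.2 0 0 0" --pt "0.8 0 0.2 0 0 0"

```text
time: 11.92
tool_pos: [431.7, -82.1, 137.9]
tcp_rot: [-179.9, -0.0, 76.8]
ft_force: [-2.4, -3.0, 7.4]
finger_gap: 26.2
grip_force: 19.5
```

>>> apply_moves --pt "0.8 0 0.3 0 0 0" --pt "0.8 0 0.3 0 0 0" --pt "0.8 0 0.2 0 0 0" --pt "0.8 0 0.2 0 0 0" --pt "0.8 0 0.2 0 0 0"

```text
time: 12.55
tool_pos: [432.8, -78.2, 136.9]
tcp_rot: [-179.9, -0.0, 76.8]
ft_force: [-2.5, -2.9, 10.3]
finger_gap: 26.0
grip_force: 19.0
```

>>> apply_moves --pt "0.6 0 0.2 0 0 0" --pt "0.6 0 0.2 0 0 0" --pt "0.6 0 0.2 0 0 0" --pt "0.6 0 0.2 0 0 0" --pt "0.6 0 0.2 0 0 0"

```text
time: 13.18
tool_pos: [433.7, -75.2, 136.3]
tcp_rot: [-180.0, -0.0, 76.8]
ft_force: [-2.6, -1.3, 11.8]
finger_gap: 25.8
grip_force: 19.1
```

>>> apply_moves --pt "0.8 0 -0.5 0 0 0" --pt "0.8 0 -0.3 0 0 0" --pt "0.8 0 0 0 0 0" --pt "0.8 0 0 0 0 0" --pt "0.8 0 0 0 0 0"

```text
time: 13.8
tool_pos: [434.2, -71.5, 135.8]
tcp_rot: [-179.9, 0.0, 76.8]
ft_force: [-0.5, -3.8, 0.7]
finger_gap: 25.6
grip_force: 19.3
```

>>> apply_moves --pt "0.8 0 0.1 0 0 0" --pt "0.8 0 0.1 0 0 0" --pt "0.8 0 0.1 0 0 0" --pt "0.8 0 0.1 0 0 0" --pt "0.8 0 0.1 0 0 0"

```text
time: 14.42
tool_pos: [435.6, -67.5, 135.8]
tcp_rot: [-180.0, -0.0, 76.8]
ft_force: [-1.3, -0.4, -0.1]
finger_gap: 19.9
grip_force: 0.0
```

Run:
```python
from h import *
s=sense();print(s["time"],s["tool_pos"],s["ft_force"],s["wrist_torque"])
for n in("side","top"):
    p,d=eyes.snapshot(n);cv2.imwrite(f"pics/{n}2.png",cv2.resize(p[190:310,200:330,::-1] if n=="side" else p[120:260,300:430,::-1],None,fx=4,fy=4,interpolation=cv2.INTER_CUBIC))
```

```text
14.425 [435.62498486 -67.48389945 135.75866006] [-1.3187911  -0.39331656 -0.09184025] [-0.00821039 -0.01366148 -0.00750538]
```

View pics/side2.png

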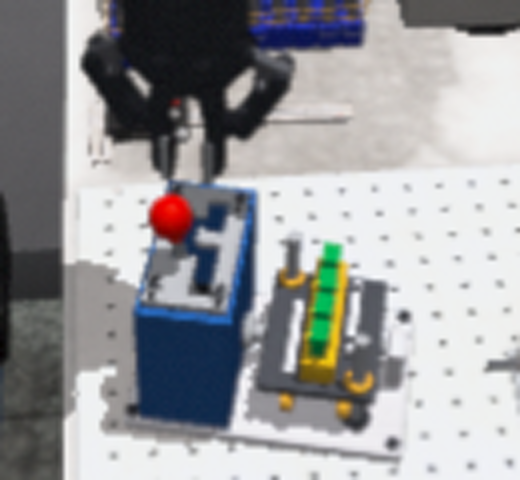

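The fingers are empty. The knob stands at about (171,215) in the crop, in the near lane, and the cutters still stand. I'll locate the knob and regrip.

```bash
cat > k.py <<'E'
from h import *
vv,uu=np.mgrid[0:384,0:512]
def knob(save=None):
    P=[];X=[]
    for n in("side","top"):
        p,d=eyes.snapshot(n); w=unproj(n,np.c_[uu.ravel(),vv.ravel()],d.ravel()); c=p.reshape(-1,3).astype(int)
        q=(d.ravel()>0)&(abs(w[:,0]-437)<60)&(abs(w[:,1]+112)<75)&(w[:,2]>125)&(c[:,0]>110)&(c[:,1]<70)&(c[:,2]<70)
        px=(uu.ravel()[q].mean(),vv.ravel()[q].mean()); print(n,q.sum(),np.round(px,1),np.round(w[q].mean(0),1))
        K,D,R,t=cal(n);P.append(np.c_[R,t.ravel()]);X.append(cv2.undistortPoints(np.array([[px]],float),K,D)[0].T)
        if save: cv2.imwrite(f"pics/{n}{save}.png",cv2.resize(p[190:310,200:330,::-1] if n=="side" else p[120:260,300:430,::-1],None,fx=4,fy=4,interpolation=cv2.INTER_CUBIC))
    h=cv2.triangulatePoints(P[0],P[1],X[0],X[1]);h=(h[:3]/h[3]).ravel()
    c,s=np.cos(np.radians(13.2)),np.sin(np.radians(13.2)); d=h-[437,-112.5,0]
    print("tri",h,"stage",c*d[0]-s*d[1],s*d[0]+c*d[1])
    return h
if __name__=="__main__":
    knob(); s=sense();print(s["time"],s["tool_pos"])
E
python3 k.py
```

```text
side 81 [242.4 243.3] [ 421.4 -135.1  169.7]
top 0 [nan nan] [nan nan nan]
tri [nan nan nan] stage nan nan
14.625 [435.62929337 -67.68173948 135.84151903]k.py:8: RuntimeWarning: Mean of empty slice.
  px=(uu.ravel()[q].mean(),vv.ravel()[q].mean()); print(n,q.sum(),np.round(px,1),np.round(w[q].mean(0),1))
  ret = ret.dtype.type(ret / rcount)
  ret = um.true_divide(
```

>>> apply_moves --pt "-4 0.5 0 0 0 0" --pt "-10 0 0 0 0 0" --pt "-15 0 0 0 0 0" --pt "-20 0 0 0 0 0" --pt "-15 0 0.5 0 0 0" --fingers 55 --grip_force 45

```text
time: 15.25
tool_pos: [421.1, -131.7, 135.4]
tcp_rot: [180.0, 0.0, 76.7]
ft_force: [-0.4, 0.6, 0.4]
finger_gap: 55.0
grip_force: 0.0
```

>>> apply_moves --pt "0 0 0 0 0 0" --pt "0 0 0 0 0 0" --pt "0 0 0 0 0 0" --pt "0 0 0 0 0 0" --pt "0 0 0 0 0 0" --fingers 20

```text
time: 15.88
tool_pos: [421.6, -130.2, 135.6]
tcp_rot: [180.0, 0.0, 76.8]
ft_force: [-2.7, -4.0, 4.2]
finger_gap: 25.8
grip_force: 44.1
```

Run:
```python
from h import *
s=sense();print(s["time"],s["tool_pos"],s["ft_force"],s["finger_gap"])
p,d=eyes.snapshot("side");cv2.imwrite("pics/side3.png",cv2.resize(p[190:310,200:330,::-1],None,fx=4,fy=4,interpolation=cv2.INTER_CUBIC))
```

```text
15.875 [ 421.60099927 -130.18017164  135.61461194] [-2.71538822 -3.9829228   4.17191682] 25.84250322924671
```

View pics/side3.png

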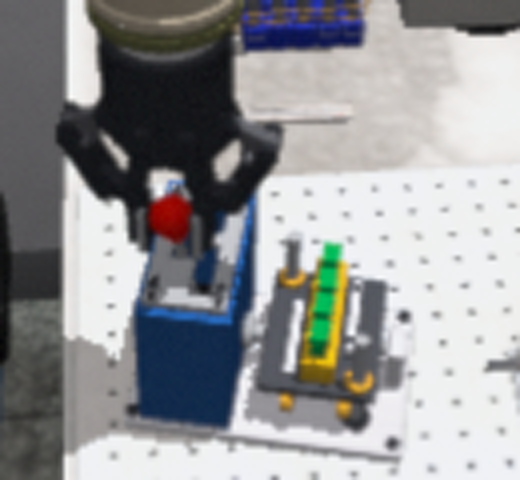

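>>> apply_moves --pt "2 0 -0.3 0 0 0" --pt "4 0 -0.5 0 0 0" --pt "4 0 -0.5 0 0 0" --pt "4 0 -0.3 0 0 0" --pt "4 0 -0.2 0 0 0"

```text
time: 16.55
tool_pos: [425.9, -113.0, 137.4]
tcp_rot: [180.0, 0.1, 76.8]
ft_force: [-1.6, -5.9, 1.7]
finger_gap: 26.0
grip_force: 44.1
```

>>> apply_moves --pt "4 0 0 0 0 0" --pt "4 0 0.1 0 0 0" --pt "4 0 0.3 0 0 0" --pt "3 0 0.3 0 0 0" --pt "2 0 0.2 0 0 0"

```text
time: 17.18
tool_pos: [430.0, -96.4, 136.7]
tcp_rot: [179.9, 0.0, 76.8]
ft_force: [-1.9, -5.4, 3.9]
finger_gap: 26.0
grip_force: 44.6
```

>>> apply_moves --pt "1.5 0 0.2 0 0 0" --pt "1.5 0 0.2 0 0 0" --pt "1.5 0 0.2 0 0 0" --pt "1.5 0 0.2 0 0 0" --pt "1 0 0.1 0 0 0"

```text
time: 17.8
tool_pos: [431.4, -89.3, 135.6]
tcp_rot: [180.0, -0.0, 76.8]
ft_force: [-2.3, -3.5, 4.3]
finger_gap: 26.0
grip_force: 43.9
```

>>> apply_moves --pt "0.7 0 0.1 0 0 0" --pt "0.7 0 0.1 0 0 0" --pt "0.7 0 0.1 0 0 0" --pt "0.7 0 0.1 0 0 0" --pt "0.7 0 0.1 0 0 0"

```text
time: 18.42
tool_pos: [432.1, -85.8, 135.1]
tcp_rot: [180.0, -0.0, 76.8]
ft_force: [-1.1, -2.7, 4.1]
finger_gap: 25.3
grip_force: 44.1
```

>>> apply_moves --pt "0.8 0 0 0 0 0" --pt "0.8 0 0.1 0 0 0" --pt "0.8 0 0.1 0 0 0" --pt "0.8 0 0.1 0 0 0" --pt "0.8 0 0.1 0 0 0"

```text
time: 19.05
tool_pos: [433.0, -81.3, 134.5]
tcp_rot: [180.0, -0.1, 76.7]
ft_force: [0.6, -0.1, 0.3]
finger_gap: 20.4
grip_force: 0.0
```

Run:
```python
from h import *
from k import vv,uu
K,D,R,t=cal("side")
f=lambda X:cv2.projectPoints(np.array(X,float).reshape(-1,1,3),cv2.Rodrigues(R)[0],t,K,D)[0][:,0]
print(f([[421.6,-130.2,154.6],[421.6,-130.2,158.6],[421.6,-140,158.6],[421.6,-130.2,135.6],[439.8,-157.5,152]]))
p,d=eyes.snapshot("side");cv2.imwrite("pics/side4.png",cv2.resize(p[190:310,200:330,::-1],None,fx=4,fy=4,interpolation=cv2.INTER_CUBIC))
c=p.reshape(-1,3).astype(int);w=unproj("side",np.c_[uu.ravel(),vv.ravel()],d.ravel())
q=(abs(w[:,0]-437)<60)&(abs(w[:,1]+112)<75)&(w[:,2]>125)&(c[:,0]>110)&(c[:,1]<70)&(c[:,2]<70)
x,y=uu.ravel()[q],vv.ravel()[q];print(q.sum(),x.min(),x.max(),y.min(),y.max(),x.mean(),y.mean(),w[q].mean(0))
print(models.place_of("lever_knob","side"),models.boxes_of("lever_knob","side"))
# ray at heights
u=cv2.undistortPoints(np.array([[[x.mean(),y.mean()]]]),K,D)[0,0];r=R.T@np.r_[u,1];C=-R.T@t.ravel()
for z in(154,158,160):print(z,C+r*(z-C[2])/r[2])
print(sense()["time"])
```

```text
[[242.55812016 246.26263961]
 [242.52138702 245.0988094 ]
 [242.71608058 248.0518425 ]
 [242.73017591 251.70921282]
 [250.80342284 254.93847734]]
77 239 248 236 244 243.27272727272728 240.1818181818182 [ 423.87715433 -126.09307354  171.00185801]
[{'xyz': [423.4, -122.2, 164.2], 'confidence': 0.44}] [{'xyz': [428.8, -125.8, 168.4], 'confidence': 0.51}, {'xyz': [476.7, -164.1, 55.0], 'confidence': 0.34}]
154 [ 424.34877049 -109.13653152  154.        ]
158 [ 424.23725211 -113.12778668  158.        ]
160 [ 424.18149291 -115.12341425  160.        ]
19.2
```

View pics/side4.png

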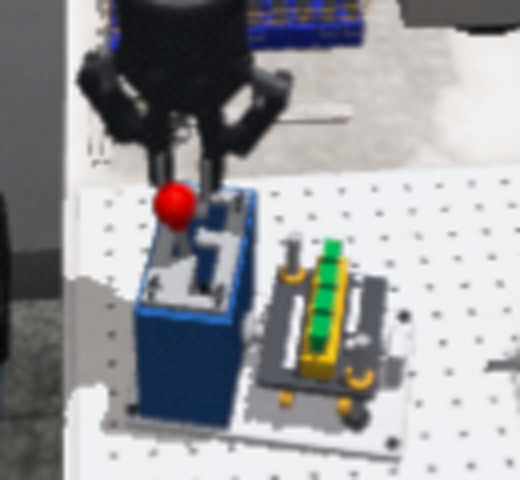

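>>> apply_moves --pt "0 0 -25 0 0 0" --pt "0 0 -25 0 0 0.1745" --pt "0 0 0 0 0 0.1745" --pt "0 0 0 0 0 0.1745" --pt "0 0 0 0 0 0.1745"

```text
time: 19.82
tool_pos: [432.5, -81.5, 183.9]
tcp_rot: [-179.9, 0.0, 36.4]
ft_force: [-0.0, -0.5, -1.1]
finger_gap: 20.0
grip_force: 0.0
```

>>> apply_moves --pt "0 0 0 0 0 0.1745" --pt "0 0 0 0 0 0.1745" --pt "0 0 0 0 0 0.1745" --pt "0 0 0 0 0 0.1745" --pt "0 0 0 0 0 0.1745" --fingers 60

```text
time: 20.45
tool_pos: [432.5, -81.5, 183.8]
tcp_rot: [-180.0, 0.1, -13.6]
ft_force: [0.1, -0.2, -0.0]
finger_gap: 59.8
grip_force: 0.0
```

Run:
```python
from h import *
from k import vv,uu
print({k:sense()[k] for k in("time","tool_pos","tcp_rot","joint_pos","ft_force")})
for n in("side","top"):
    p,d=eyes.snapshot(n);K,D,R,t=cal(n)
    c=p.reshape(-1,3).astype(int);w=unproj(n,np.c_[uu.ravel(),vv.ravel()],d.ravel())
    q=(abs(w[:,0]-437)<60)&(abs(w[:,1]+112)<75)&(w[:,2]>125)&(c[:,0]>110)&(c[:,1]<70)&(c[:,2]<70)
    if q.sum()<5: print(n,"none");continue
    x,y=uu.ravel()[q],vv.ravel()[q];print(n,q.sum(),x.min(),x.max(),y.min(),y.max(),x.mean(),y.mean(),w[q].mean(0))
    u=cv2.undistortPoints(np.array([[[x.mean(),y.mean()]]]),K,D)[0,0];r=R.T@np.r_[u,1];C=-R.T@t.ravel()
    for z in(155,159):print(z,C+r*(z-C[2])/r[2])
```

```text
{'time': 20.45, 'tool_pos': array([432.47436607, -81.52779335, 183.8156495 ]), 'tcp_rot': array([-1.79954407e+02,  6.90015552e-02, -1.35547676e+01]), 'joint_pos': array([-1.73908073e+01, -1.66067413e+01,  1.13036934e+02,  4.11271660e-02,
        8.36417056e+01,  8.61594074e+01]), 'ft_force': array([ 0.08818157, -0.23177735, -0.01030385])}
side 78 238 247 238 248 242.46153846153845 243.42307692307693 [ 421.45378005 -135.54693889  169.77809325]
155 [ 421.80958999 -121.04211998  155.        ]
159 [ 421.71249462 -124.9707291   159.        ]
top none
```

>>> apply_moves --pt "-0.4 10 0 0 0 0" --pt "-0.4 20 0 0 0 0" --pt "0 14 15 0 0 0" --pt "0 0 20 0 0 0" --pt "0 0 12 0 0 0"

```text
time: 21.18
tool_pos: [420.9, -124.8, 135.4]
tcp_rot: [-180.0, 0.1, -13.2]
ft_force: [0.1, -0.9, 0.8]
finger_gap: 60.0
grip_force: 0.0
```

>>> apply_moves --pt "0 0 0 0 0 0" --pt "0 0 0 0 0 0" --pt "0 0 0 0 0 0" --pt "0 0 0 0 0 0" --pt "0 0 0 0 0 0" --fingers 15 --grip_force 30

```text
time: 21.8
tool_pos: [422.4, -125.2, 138.3]
tcp_rot: [179.9, -0.1, -13.2]
ft_force: [-1.5, -5.9, 1.2]
finger_gap: 26.4
grip_force: 29.8
```

>>> apply_moves --pt "0 -3 -0.3 0 0 0" --pt "0 -5 -0.5 0 0 0" --pt "0 -5 -0.4 0 0 0" --pt "0 -5 0 0 0 0" --pt "0 -4 0 0 0 0"

```text
time: 22.42
tool_pos: [428.2, -104.5, 140.7]
tcp_rot: [179.9, -0.2, -13.2]
ft_force: [-1.6, -8.2, 5.7]
finger_gap: 26.2
grip_force: 30.2
```

>>> apply_moves --pt "0 -2 0.2 0 0 0" --pt "0 -2 0.2 0 0 0" --pt "0 -2 0.2 0 0 0" --pt "0 -1.5 0.2 0 0 0" --pt "0 -1 0.1 0 0 0"

```text
time: 23.05
tool_pos: [430.0, -96.0, 139.5]
tcp_rot: [179.9, -0.2, -13.2]
ft_force: [-1.9, -6.4, 5.6]
finger_gap: 26.1
grip_force: 30.4
```

>>> apply_moves --pt "0 -1 0.2 0 0 0" --pt "0 -1 0.2 0 0 0" --pt "0 -1 0.2 0 0 0" --pt "0 -1 0.2 0 0 0" --pt "0 -1 0.2 0 0 0"

```text
time: 23.68
tool_pos: [431.1, -91.3, 138.5]
tcp_rot: [179.9, -0.2, -13.2]
ft_force: [-2.6, -8.4, 5.5]
finger_gap: 26.2
grip_force: 30.6
```

>>> apply_moves --pt "0 -0.7 0.1 0 0 0" --pt "0 -0.7 0.1 0 0 0" --pt "0 -0.7 0.1 0 0 0" --pt "0 -0.7 0.1 0 0 0" --pt "0 -0.7 0.1 0 0 0"

```text
time: 24.3
tool_pos: [432.0, -88.1, 138.3]
tcp_rot: [179.9, -0.2, -13.2]
ft_force: [-2.8, -7.9, 6.5]
finger_gap: 26.0
grip_force: 30.6
```

>>> apply_moves --pt "0 -0.7 0.2 0 0 0" --pt "0 -0.7 0.2 0 0 0" --pt "0 -0.7 0.2 0 0 0" --pt "0 -0.7 0.2 0 0 0" --pt "0 -0.7 0.2 0 0 0"

```text
time: 24.92
tool_pos: [432.8, -84.6, 137.2]
tcp_rot: [179.9, -0.2, -13.2]
ft_force: [-2.4, -7.5, 6.7]
finger_gap: 26.3
grip_force: 30.7
```

>>> apply_moves --pt "0 -0.7 0.2 0 0 0" --pt "0 -0.7 0.2 0 0 0" --pt "0 -0.7 0.2 0 0 0" --pt "0 -0.6 0.2 0 0 0" --pt "0 -0.6 0.2 0 0 0"

```text
time: 25.55
tool_pos: [433.4, -81.7, 136.2]
tcp_rot: [179.8, -0.2, -13.2]
ft_force: [-3.5, -9.4, 8.0]
finger_gap: 26.0
grip_force: 31.0
```

>>> apply_moves --pt "0 -0.7 0.1 0 0 0" --pt "0 -0.7 0.1 0 0 0" --pt "0 -0.7 0.1 0 0 0" --pt "0 -0.7 0.1 0 0 0" --pt "0 -0.7 0.1 0 0 0"

```text
time: 26.18
tool_pos: [433.8, -80.6, 136.1]
tcp_rot: [179.6, -0.2, -13.3]
ft_force: [-9.8, -22.6, 10.8]
finger_gap: 26.2
grip_force: 31.8
```

>>> apply_moves --pt "0 2.8 -0.4 0 0 0" --pt "0 2.7 -0.4 0 0 0" --pt "2 0 -0.3 0 0 0" --pt "2.5 0 -0.3 0 0 0" --pt "2.5 0 -0.2 0 0 0"

```text
time: 26.8
tool_pos: [439.8, -84.1, 137.0]
tcp_rot: [180.0, -0.1, -13.2]
ft_force: [-1.5, -3.0, 6.5]
finger_gap: 26.3
grip_force: 30.7
```

>>> apply_moves --pt "2 0.5 -0.2 0 0 0" --pt "2.5 0.3 -0.2 0 0 0" --pt "2.5 0 0 0 0 0" --pt "2.5 0 0 0 0 0" --pt "2.5 0 0 0 0 0"

```text
time: 27.42
tool_pos: [451.0, -87.2, 136.7]
tcp_rot: [-180.0, -0.1, -13.2]
ft_force: [-1.2, -1.7, 4.9]
finger_gap: 26.2
grip_force: 30.9
```

>>> apply_moves --pt "1.8 0 0 0 0 0" --pt "1.6 0 0.1 0 0 0" --pt "1.4 0 0.1 0 0 0" --pt "1.2 0 0.1 0 0 0" --pt "1 0 0.1 0 0 0"

```text
time: 28.05
tool_pos: [457.5, -88.8, 135.8]
tcp_rot: [180.0, -0.0, -13.2]
ft_force: [-1.1, -2.5, 5.4]
finger_gap: 26.1
grip_force: 31.0
```

>>> apply_moves --pt "0 1 -0.1 0 0 0" --pt "0 1 -0.1 0 0 0" --pt "0 1 -0.1 0 0 0" --pt "0 1 -0.1 0 0 0" --pt "0 1 -0.1 0 0 0"

```text
time: 28.68
tool_pos: [456.8, -93.2, 136.6]
tcp_rot: [-179.9, -0.1, -13.2]
ft_force: [-0.5, -0.5, 7.3]
finger_gap: 25.8
grip_force: 31.1
```

>>> apply_moves --pt "0 0.6 -0.4 0 0 0" --pt "0 0.6 -0.4 0 0 0" --pt "0 0.6 -0.2 0 0 0" --pt "0 0.6 0 0 0 0" --pt "0 0.6 0 0 0 0"

```text
time: 29.3
tool_pos: [455.4, -96.4, 137.0]
tcp_rot: [-180.0, -0.0, -13.2]
ft_force: [0.3, 0.8, 4.9]
finger_gap: 26.1
grip_force: 31.2
```

>>> apply_moves --pt "0 0 0 0 0 0" --pt "0 0 0 0 0 0" --pt "0 0 0 0 0 0" --pt "0 0 0 0 0 0" --pt "0 0 -10 0 0 0" --fingers 60

```text
time: 29.92
tool_pos: [454.6, -96.3, 146.4]
tcp_rot: [-180.0, 0.1, -13.2]
ft_force: [0.5, 0.4, 0.3]
finger_gap: 60.1
grip_force: 0.0
```

>>> apply_moves --pt "0 0 -20 0 0 0" --pt "0 0 -25 0 0 0" --pt "0 0 -25 0 0 0" --pt "-30 0 -20 0 0 0" --pt "-50 0 0 0 0 0"

```text
time: 30.55
tool_pos: [378.1, -78.5, 239.8]
tcp_rot: [180.0, -0.2, -13.2]
ft_force: [-0.9, -0.1, 1.0]
finger_gap: 60.1
grip_force: 0.0
```

Run:
```python
from h import *
s=sense();print(s["time"],s["tool_pos"],s["ft_force"])
p,d=eyes.snapshot("side");cv2.imwrite("pics/side5.png",cv2.resize(p[190:310,200:330,::-1],None,fx=4,fy=4,interpolation=cv2.INTER_CUBIC))
```

```text
30.55 [378.07225965 -78.53717872 239.78504859] [-0.85306295 -0.08544962  0.97210563]
```

View pics/side5.png

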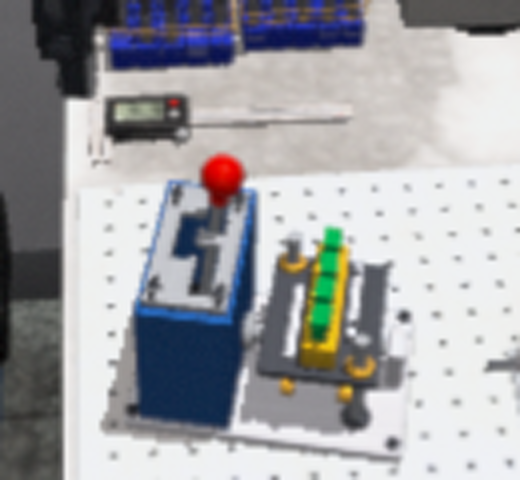

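The lever (knob at (222,176)) rests in the far lane left of the far finger. The table is raised, the cutters are standing, and the gripper is clear.

```bash
python3 -c "
from bench import job;print(job.hand_in())"
```

```text
the job is handed in; nothing more can be done
None
```

The lever went through both crossings and now rests in the last far-lane notch, with the lift table up and the cutters still standing. I handed it in after about 31 s; no verdict came back, and the 20 N and 45 N grips lost the knob on the way before a turned grip held.

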